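# Fetch the timer from behind the tea things

### The job

The low steel timer is hemmed in on the bamboo tray by the tall glass, the glass jar and the white cup. First move those three onto the dark wooden board, then take the timer out and set it in the middle of the round cork coaster, and only then put the glass, the jar and the cup each back exactly where it stood on the tray at the start. Set everything down upright without dropping it, and leave the small blue dish and the potted plant where they are.

Things in the scene. Friction and masses are not known exactly. Their poses are not given: they have to be found in the camera images.
- timer: Low round kitchen timer: steel drum 60 mm in diameter and 36 mm high, white dial on top with a black bar knob (30 x 8 mm, its top 50 mm above the underside, does not need turning). About 0.18 kg. Stands on the tray floor between the glass, the jar and the cup. Origin: centre of its underside, z up.
- glass: Tall clear empty drinking glass, 115 mm high, 56 mm in diameter at the foot, widening to 62 mm at the open rim; about 59 mm where gripped at mid-height; wall 3 mm. About 0.2 kg. Stands on the tray about 80 mm (centre to centre) from the timer. Origin: centre of its underside, z up.
- jar: Clear glass jar with a steel twist cap (cap stays on), round, 66 mm in diameter, 100 mm high over the cap. About 0.26 kg. Stands on the tray about 80 mm from the timer. Origin: centre of its underside, z up.
- cup: White ceramic cup without handle, round, open, 52 mm in diameter at the foot, 64 to 65 mm from 28 mm up to the rim, 90 mm high; wall 4.5 mm. About 0.22 kg. Stands on the tray about 80 mm from the timer. Origin: centre of its underside, z up.
- tray: Rectangular bamboo tray, fixed, 250 mm (its x) by 236 mm (its y); floor 8 mm thick, so its top lies 8 mm above the origin; rim 8 mm wide and 22 mm high. The timer starts at about x +20, y 0 mm in its frame, with one of the glass, jar and cup at about x -62, y 0 and the others at about x +58, y +70 and -70 mm; which stands where varies. Origin: centre of its underside, z up.
- board: Dark wooden board, the side area, fixed, 200 x 200 mm, 12 mm thick. Large enough for the glass, jar and cup together. Origin: centre of its underside, x and y along its edges, z up.
- coaster: Round cork coaster, fixed, 100 mm in diameter, 5 mm thick, lying on the sill: the place for the timer. Origin: centre of its underside, z up.
- dish: Bystander: small blue ceramic dish, 72 mm in diameter, 20 mm high, on the sill beyond the board, its centre about 147 mm further out (+x) than the board's. Origin: centre of its underside, z up.
- plant: Bystander: succulent in a terracotta pot, 80 mm in diameter, pot 52 mm high, standing on the sill beyond the coaster, its centre 130 to 145 mm further out (+x) than the coaster's and up to 60 mm to either side; leaves to about 95 mm high. Origin: centre of its underside, z up.
There are look-alikes about, which are no part of the job. There is more than one size of the timer; the job needs the middle-sized. Several things look just like the coaster: the one meant starts farthest to the robot's left.

How it is judged:
By the outcome, as a careful person would: the job done as asked, in the order asked, and still so for the second after the job is handed in, with the robot touching nothing.
It also fails if it takes over 147 s, if anything falls off the work surface, if the arm or the gripper's body presses on something with over 40 N, if the wrist force passes 120 N, or if a joint passes its speed limit or range.

### The arm

A 6-joint arm with a two-finger parallel gripper is mounted at the origin on the work surface. World frame = base frame: x ahead of the robot, y to its left, z up, the work surface at z = 0. Lengths are in m, angles in degrees, forces in N, time in s.
With the tool pointing down it reaches from about 0.4 to 0.825 m from the base axis. Payload 7 kg.
Tool frame: the origin (TCP) lies on the centre line of the jaws, within the pads' length; the fingertips stand 19 mm ahead of it and the grasp point (between the pads) is the TCP (r.tip_extent is the distance from the TCP to the fingertips, in m); z points along the fingers, y is the line along which they close (so a half turn about z gives the same grasp; the last joint's range is limited). The gripper opens to 88 mm and grips with 3 to 60 N. Pads are 19 mm wide; open, the fingers measure 130 mm over their backs; the gripper's body (78 mm by 193 mm) begins 47 mm behind the grasp point.
Start: joints at [84.803, 20.546, 0.682, 0, -70.136, -16.507], TCP at [0.25, 0.627, 0.246] pointing down, gripper open.
Joint ranges: [-176.03, 176.03], [-82.01, 121.73], [-58.28, 71.71], [-173.87, 95.51], [-174.79, -0.11], [-173.66, 173.66]. Speed limits (degrees/s): [136.94, 136.94, 172.46, 180, 180, 180].

### API

Orientations are given as [roll, pitch, yaw] about the fixed x, y, z axes, in that order (R = Rz(yaw) Ry(pitch) Rx(roll)).
In Python, from plant import r gives the robot as it stands. The module is installed in compiled form; this text tells all that it offers.
- The arm moves only by the tool jog_arm, never from a script. Its argument "deltas" is a list that holds one entry, the list of rows, each a list of 5 numbers: the opening, from -1 (shut) to 1 (fully open), then the shift along the world's x, y, z in cm, then the turn about the world's z in rad. In form: [[[claw, dx, dy, dz, turn], ...]]. A call has 1 to 8 rows; each row shifts and turns the commanded pose from where the row before left it; what a row does not reach is not made up. A row lasts 1/8 s, in which the tool goes at most 62.5 mm and 10.7 degrees, less where a joint would pass 70% of its speed; a pose out of reach is approached as far as the arm can. A call with a gripper value outside its range is refused whole. The fingers move at their own pace and stop on an object; "force" is the grip in N (left out, the last holds). Time passes only in rows, so rows that do not move let the fingers close. It gives the time, the measured TCP pose, the force, the opening and the grip force at its end, in the units of the state.
- r.get_state(): the state, without advancing time (a new reading comes with each control period).
- r.capture(name): name is "side" or "top"; returns the picture (420x560x3 uint8, blue, green, red); there is no depth.
- r.camera_info(name): a dict with "fx", "fy", "cx", "cy" (pixels), "view" (4x4, takes a point from world to camera coordinates). Camera axes: x right, y up, looking along -z (the intrinsics and any distortion apply to the point x, -y, -z); pixel columns grow to the right and rows downward; lengths in m; the calibration is good to about 2 mm. A picture is of the moment at which its call begins. camera_info takes no time and is no camera call.
- r.close_job(): hands the job in; it is judged then, once.
The state is a dict: "time_s": time; "joints": joint angles; "qd": joint speeds; "joint_torque": joint torques, N m; "tcp_pos": TCP position; "eef_rot": TCP orientation; "contact_force": force on the tool from outside, world axes, zero at the start; "moment": the same for the moment, N m; "gripper_width": finger opening in m; "gripper_force": force on a finger pad.
Only numpy, scipy, OpenCV 4.12 (cv2) and the standard library are available. Lean on these libraries where they do the work, as an engineer would, in place of code of your own. Each camera call takes 0.05 s, during which the arm holds its last target. There are 200 camera calls.

## Working session

There is one attempt and no reset: what is moved stays moved. The work goes in short steps, Python scripts to look and compute and a tool call to move; the robot and the scene stay as the last step left them, time stands still between calls to the robot, and variables do not carry over. Pictures are saved under pics/ and viewed, at most 14 in all, crops included, and the job is handed in when it is done.

Besides the shell and the picture viewer there is one more tool, called after ">>>" as name(argument=value, ...), one argument or row to a line, values as JSON. jog_arm: Moves the arm, as the interface text tells. Its arguments: {"type":"object","properties":{"deltas":{"type":"array"},"force":{"type":"number"}},"required":["deltas"]}

```bash
mkdir -p pics; python3 - <<'E'
from plant import r
import cv2,numpy as np
np.set_printoptions(precision=4,suppress=True)
for n in("top","side"):
    cv2.imwrite(f"pics/{n}0.png",r.capture(n)); i=r.camera_info(n); print(n,{k:(np.array(v).tolist() if k!="view" else 0) for k,v in i.items()}); print(np.array(i["view"]))
print(r.get_state(), r.tip_extent)
E
```

```text
top {'fx': 399.2226613296955, 'fy': 399.2226613296955, 'cx': 279.9116439328394, 'cy': 217.94959960641862, 'view': 0}
[[ 0.0122 -0.9999  0.0107 -0.0404]
 [ 0.9853  0.0139  0.1705 -0.5952]
 [-0.1707  0.0084  0.9853 -1.1142]
 [ 0.      0.      0.      1.    ]]
side {'fx': 451.11765270485535, 'fy': 451.11765270485535, 'cx': 282.78046671807346, 'cy': 205.1861886209469, 'view': 0}
[[-0.9783 -0.2073  0.0047  0.5956]
 [ 0.1496 -0.6896  0.7085 -0.1396]
 [-0.1436  0.6938  0.7057 -0.9586]
 [ 0.      0.      0.      1.    ]]
{'time_s': 0.1, 'joints': array([ 84.8034,  20.5881,   0.6371,  -0.0178, -70.1354, -16.5056]), 'qd': array([-0.0165, -0.0045,  0.1415,  0.0016,  0.0335,  0.0616]), 'joint_torque': array([ -0.0013, -58.4163,  29.3752,   7.0154,   0.0102,  -0.0001]), 'tcp_pos': array([0.2495, 0.6267, 0.2447]), 'eef_rot': array([179.9125,  -0.0085, -21.7083]), 'contact_force': array([0.4864, 0.2028, 0.7272]), 'moment': array([-0.0602,  0.0082, -0.0122]), 'gripper_force': 0.0, 'gripper_width': 0.08763214036015607} 0.019
```

View pics/top0.png

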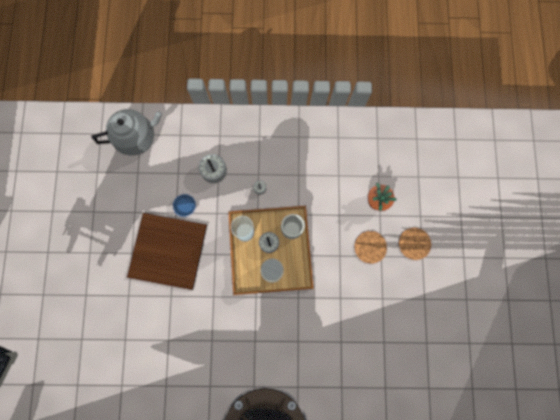

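View pics/side0.png

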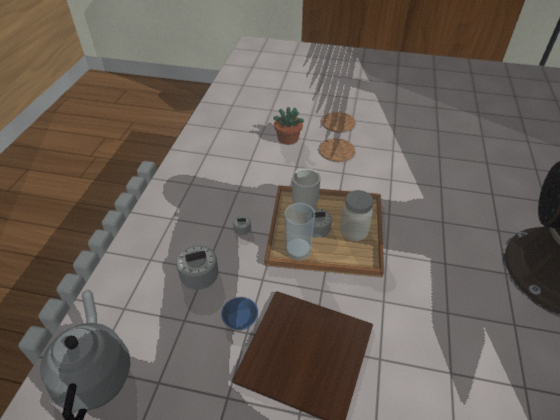

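The top view (robot's left is image left) shows:
- **Timers:** large at (213,168), small at (259,187), and a middle-sized one on the tray at (268,241). I choose the one on the tray.
- **Coasters:** (370,247) and (415,243). The leftmost, (370,247), is the one meant, and the plant at (382,197) fits it.
- **Tray:** glass at (243,228), cup at (292,226), jar at (272,270).
- **Others:** board at (167,250), dish at (184,205).

The side view agrees: glass (299,232), cup (306,188), jar (357,215).

```bash
cat > h.py <<'E'
import numpy as np,cv2
from plant import r
np.set_printoptions(precision=4,suppress=True)
def proj(n,P):
    i=r.camera_info(n);V=np.array(i["view"]);P=np.atleast_2d(P)
    c=P@V[:3,:3].T+V[:3,3]
    return np.c_[i["cx"]+i["fx"]*c[:,0]/-c[:,2], i["cy"]-i["fy"]*c[:,1]/-c[:,2]]
def unproj(n,uv,z):
    i=r.camera_info(n);V=np.array(i["view"]);R=V[:3,:3];o=-R.T@V[:3,3]
    uv=np.atleast_2d(uv)
    d=np.c_[(uv[:,0]-i["cx"])/i["fx"],-(uv[:,1]-i["cy"])/i["fy"],-np.ones(len(uv))]@R
    return o+d*((z-o[2])/d[:,2])[:,None]
def circ(x,y,z,rad):
    a=np.linspace(0,2*np.pi,60);return np.c_[x+rad*np.cos(a),y+rad*np.sin(a),0*a+z]
def rect(x,y,z,w,h,yaw):
    a=np.radians(yaw);p=np.array([[-w,-h],[w,-h],[w,h],[-w,h],[-w,-h]])/2
    p=p@np.array([[np.cos(a),np.sin(a)],[-np.sin(a),np.cos(a)]])+[x,y];return np.c_[p,np.full(5,z)]
def crop(n,img,box,s,curves,out):
    u,v,w,h=box
    im=cv2.resize(img[v:v+h,u:u+w],None,fx=s,fy=s,interpolation=cv2.INTER_CUBIC)
    for P,col in curves:
        q=(proj(n,P)-[u,v]+.5)*s-.5
        cv2.polylines(im,[np.round(q*8).astype(np.int32)],False,col,1,cv2.LINE_AA,3)
    cv2.imwrite(out,im)
E
python3 - <<'E'
from h import *
t=cv2.imread("pics/top0.png");s=cv2.imread("pics/side0.png")
crop("top",t,(120,195,200,105),4,[],"pics/c1.png")
crop("side",s,(255,160,140,118),5.5,[],"pics/c2.png")
U=lambda uv,z,n="top":print(uv,z,unproj(n,uv,z)[0])
U((167,250),.012);U((370,247),.005);U((370,247),.005);U((337,150),.005,"side");U((268,241),.05);U((272,270),.108);U((243,228),.123);U((292,226),.098);U((270,250),.022)
E
```

```text
(167, 250) 0.012 [0.5012 0.3011 0.012 ]
(370, 247) 0.005 [ 0.5189 -0.3049  0.005 ]
(370, 247) 0.005 [ 0.5189 -0.3049  0.005 ]
(337, 150) 0.005 [ 0.5209 -0.3044  0.005 ]
(268, 241) 0.05 [0.5278 0.001  0.05  ]
(272, 270) 0.108 [ 0.4422 -0.0124  0.108 ]
(243, 228) 0.123 [0.5541 0.0682 0.123 ]
(292, 226) 0.098 [ 0.5653 -0.0662  0.098 ]
(270, 250) 0.022 [ 0.5043 -0.0047  0.022 ]
```

View pics/c1.png

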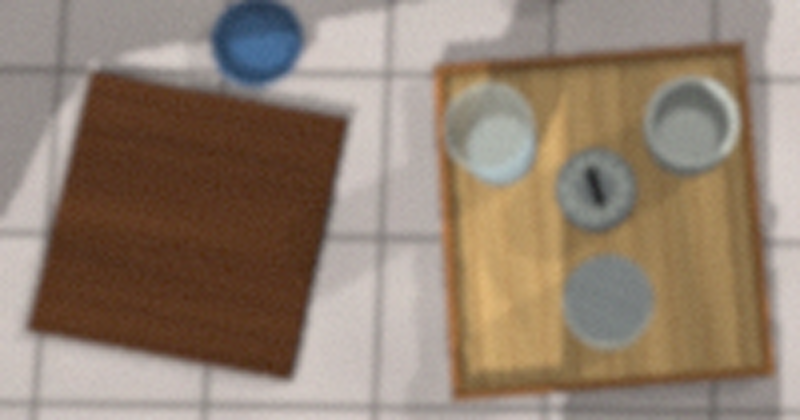

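View pics/c2.png

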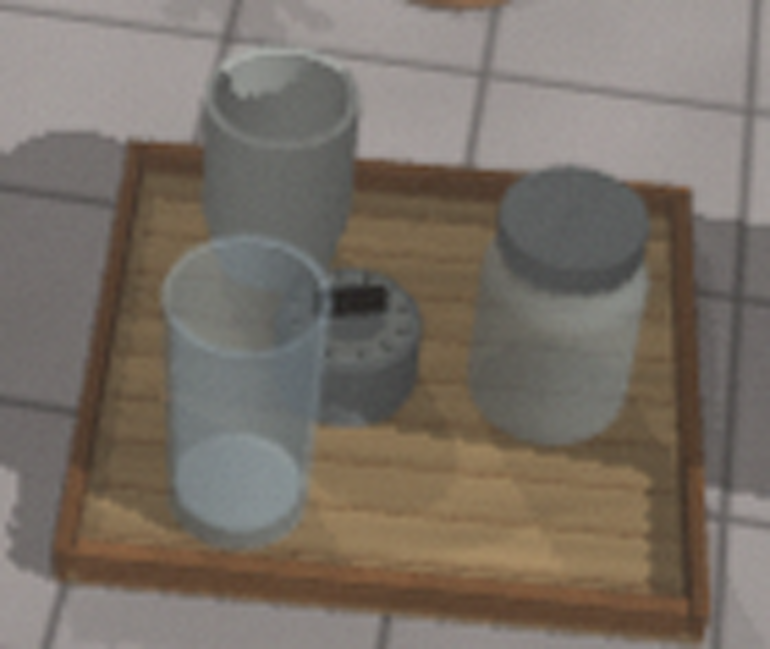

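The crop confirms the middle-sized timer is the drum between the three vessels, at full-frame (269,241), with the glass, jar and cup around it. Next I'll overlay model outlines to refine the poses.

```bash
cat > fit.py <<'E'
from h import *
T=lambda c:[120+(c[0]+.5)/4-.5,195+(c[1]+.5)/4-.5]
S=lambda c:[255+(c[0]+.5)/5.5-.5,160+(c[1]+.5)/5.5-.5]
for nm,z,ct,cs in [("glass",.123,(489,129),(246,297)),("jar",.108,(608,300),(573,222)),("cup",.098,(692,124),(281,98)),("timer",.044,(597,188),(359,318))]:
    print(nm,unproj("top",T(ct),z)[0],unproj("side",S(cs),z)[0])
b=unproj("top",[T(c) for c in [(93,70),(350,108),(293,379),(28,329)]],.012);print("board",b[:,:2],b.mean(0), np.linalg.norm(np.diff(b,axis=0),axis=1))
b=unproj("top",[T(c) for c in [(436,66),(745,43),(775,374),(456,399)]],.022);print("tray",b[:,:2],b.mean(0), np.linalg.norm(np.diff(b,axis=0),axis=1))
# coaster by colour, both cameras
for n,(u,v,w,h) in (("top",(350,225,42,45)),("side",(310,135,55,32))):
    im=cv2.imread(f"pics/{n}0.png")[v:v+h,u:u+w].astype(int)
    m=((im[...,2]-im[...,0])>50).astype(np.uint8)
    k,l,st,ce=cv2.connectedComponentsWithStats(m);j=1+st[1:,4].argmax();p=ce[j]+[u,v]
    print("coaster",n,st[j],p,unproj(n,p,.004)[0])
E
python3 fit.py
```

```text
glass [0.5571 0.0713 0.123 ] [0.5607 0.07   0.123 ]
jar [ 0.4432 -0.0113  0.108 ] [ 0.4473 -0.0104  0.108 ]
cup [ 0.5664 -0.0679  0.098 ] [ 0.571  -0.0688  0.098 ]
timer [ 0.5267 -0.0014  0.044 ] [ 0.5253 -0.0037  0.044 ]
board [[0.6145 0.3806]
 [0.5882 0.1859]
 [0.3871 0.2188]
 [0.4208 0.4144]] [0.5027 0.2999 0.012 ] [0.1964 0.2037 0.1985]
tray [[ 0.6194  0.1212]
 [ 0.6403 -0.1106]
 [ 0.395  -0.1327]
 [ 0.3744  0.0984]] [ 0.5073 -0.0059  0.022 ] [0.2327 0.2463 0.232 ]
coaster top [  5   6  32  33 827] [370.1838 246.8815] [ 0.5194 -0.3057  0.004 ]
coaster side [ 21   5  24  21 297] [343.3502 151.1582] [ 0.5033 -0.3043  0.004 ]
```

```bash
cat > ov.py <<'E'
from h import *
def draw(t,s,G,J,C,M,out,extra=[]):
    cur=[(circ(*G,.123,.031),(0,0,255)),(circ(*G,.008,.028),(0,0,255)),(circ(*J,.108,.031),(0,255,0)),(circ(*J,.016,.033),(0,255,0)),(circ(*C,.098,.0325),(255,0,255)),
     (circ(*M,.044,.030),(255,255,0)),(circ(*M,.008,.030),(255,255,0)),(rect(.5073,-.006,.022,.25,.236,5.1),(0,255,255))]+extra
    crop("top",t,(225,200,90,98),6,cur,"pics/_a.png");crop("side",s,(265,165,125,98),6,cur,"pics/_b.png")
    a,b=cv2.imread("pics/_a.png"),cv2.imread("pics/_b.png")
    im=np.hstack([a,b]);cv2.imwrite(out,cv2.resize(im,(800,int(im.shape[0]*800/im.shape[1])),interpolation=cv2.INTER_AREA))
E
python3 - <<'E'
from ov import *
draw(cv2.imread("pics/top0.png"),cv2.imread("pics/side0.png"),(.559,.0705),(.445,-.011),(.569,-.0685),(.526,-.003),"pics/o1.png")
E
```

```text
(no output)
```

View pics/o1.png

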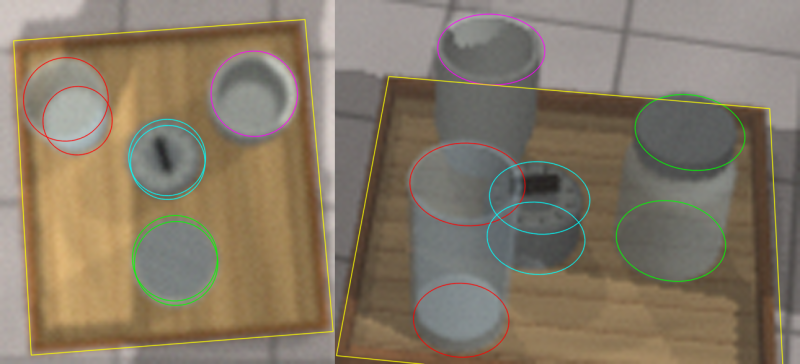

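The overlays match to about 2 mm. I estimate glass (.559,.0705), jar (.445,-.011), cup (.569,-.0685), timer (.526,-.003), board centre (.503,.300) at -7.7° yaw, and coaster (.5195,-.305). Going to the glass first.

>>> jog_arm(
  deltas=[
    [[1, 1.4, -2.5, 0, 0.1], [1, 2.8, -5, 0, 0.1], [1, 2.8, -5, 0, 0.1], [1, 2.8, -5, 0, 0.079], [1, 2.8, -5, 0, 0], [1, 2.8, -5, 0, 0], [1, 2.8, -5, 0, 0], [1, 2.8, -5, 0, 0]],
  ],
  force=20,
)

```text
time_s: 1.1
tcp_pos: [0.4601, 0.2503, 0.2455]
eef_rot: [180.0, 0.0, 0.0]
contact_force: [0.7, -0.3, -0.4]
gripper_width: 0.0876
gripper_force: 0.0
```

>>> jog_arm(
  deltas=[
    [[1, 2.8, -5, 0, 0], [1, 2.8, -5, 0, 0], [1, 2.8, -5, 0, 0], [1, 1.5, -3.15, 0, 0], [1, 0, 0, 0, 0], [1, 0, 0, 0, 0]],
  ],
)

```text
time_s: 1.85
tcp_pos: [0.5583, 0.0705, 0.2452]
eef_rot: [180.0, 0.0, -0.0]
contact_force: [-0.2, 0.5, 0.1]
gripper_width: 0.0878
gripper_force: 0.0
```

>>> jog_arm(
  deltas=[
    [[1, 0, 0, -4, 0], [1, 0, 0, -5, 0], [1, 0, 0, -4, 0], [1, 0, 0, -2.2, 0], [1, 0, 0, -1, 0], [1, 0, 0, 0, 0]],
  ],
)

```text
time_s: 2.6
tcp_pos: [0.5584, 0.0713, 0.0835]
eef_rot: [180.0, 0.0, 0.1]
contact_force: [0.3, -1.1, 0.9]
gripper_width: 0.0877
gripper_force: 0.0
```

>>> jog_arm(
  deltas=[
    [[0, 0, 0, 0, 0], [0, 0, 0, 0, 0], [0, 0, 0, 0, 0], [0, 0, 0, 0, 0], [0, 0, 0, 0, 0], [0, 0, 0, 0, 0]],
  ],
)

```text
time_s: 3.35
tcp_pos: [0.559, 0.0705, 0.0841]
eef_rot: [180.0, -0.0, 0.0]
contact_force: [-0.7, -1.8, 5.3]
gripper_width: 0.0599
gripper_force: 19.9
```

>>> jog_arm(
  deltas=[
    [[0, 0, 0, 1, 0], [0, 0, 0, 2, 0], [0, 0, 0, 4, 0], [0, 0, 2, 3, 0], [0, 0.1, 4, 0, 0], [0, 0, 5, 0, 0], [0, 0, 5, 0, 0], [0, 0, 4, 0, 0]],
  ],
)

```text
time_s: 4.35
tcp_pos: [0.5591, 0.2725, 0.1836]
eef_rot: [-180.0, 0.0, 0.0]
contact_force: [0.7, 0.3, -1.8]
gripper_width: 0.0593
gripper_force: 20.0
```

>>> jog_arm(
  deltas=[
    [[0, 0, 2.1, 0, 0], [0, 0, 0, -3, 0], [0, 0, 0, -3.6, 0], [0, 0, 0, -2, 0], [0, 0, 0, -0.6, 0], [0, 0, 0, -0.3, 0], [0, 0, 0, 0, 0]],
  ],
)

```text
time_s: 5.22
tcp_pos: [0.56, 0.2918, 0.0894]
eef_rot: [-180.0, -0.0, 0.0]
contact_force: [0.2, -1.1, -1.1]
gripper_width: 0.0596
gripper_force: 20.0
```

>>> jog_arm(
  deltas=[
    [[0, 0, 0, -0.1, 0], [0, 0, 0, 0, 0]],
  ],
)

```text
time_s: 5.48
tcp_pos: [0.5599, 0.2918, 0.0881]
eef_rot: [-180.0, -0.0, 0.0]
contact_force: [0.3, -0.2, -0.4]
gripper_width: 0.0596
gripper_force: 20.0
```

>>> jog_arm(
  deltas=[
    [[1, 0, 0, 0, 0], [1, 0, 0, 0, 0], [1, 0, 0, 0, 0], [1, 0, 0, 2, 0], [1, 0, 0, 4, 0], [1, 0, 0, 5, 0], [1, 0, 0, 2, 0], [1, 0, 0, 0, 0]],
  ],
)

```text
time_s: 6.48
tcp_pos: [0.5604, 0.2922, 0.2197]
eef_rot: [-179.8, -0.2, 0.0]
contact_force: [-0.0, 0.6, -0.2]
gripper_width: 0.0874
gripper_force: 0.0
```

>>> jog_arm(
  deltas=[
    [[1, -1, -3, 0, 0], [1, -2, -5, 0, 0], [1, -2, -5, 0, 0], [1, -2, -5, 0, 0], [1, -2, -5, 0, 0], [1, -1.5, -4.25, 0, 0], [1, -1, -3, 0, 0], [1, 0, 0, 0, 0]],
  ],
)

```text
time_s: 7.48
tcp_pos: [0.4432, -0.0126, 0.2167]
eef_rot: [180.0, 0.1, -0.1]
contact_force: [-0.2, -0.1, -0.1]
gripper_width: 0.0878
gripper_force: 0.0
```

>>> jog_arm(
  deltas=[
    [[1, 0, 0, -4, 0], [1, 0, 0, -5, 0], [1, 0, 0, -3, 0], [1, 0, 0, -2, 0], [1, 0, 0, -1, 0], [1, 0, 0, 0, 0]],
  ],
)

```text
time_s: 8.22
tcp_pos: [0.4443, -0.0108, 0.0669]
eef_rot: [180.0, 0.1, 0.0]
contact_force: [-0.5, 0.4, 0.3]
gripper_width: 0.0872
gripper_force: 0.0
```

>>> jog_arm(
  deltas=[
    [[0, 0, 0, 0, 0], [0, 0, 0, 0, 0], [0, 0, 0, 0, 0], [0, 0, 0, 0, 0], [0, 0, 0, 0, 0]],
  ],
)

```text
time_s: 8.85
tcp_pos: [0.4449, -0.011, 0.0682]
eef_rot: [180.0, -0.0, 0.0]
contact_force: [-1.7, -1.8, 6.9]
gripper_width: 0.0656
gripper_force: 20.0
```

>>> jog_arm(
  deltas=[
    [[0, 0, 0, 1, 0], [0, 0, 0, 2, 0], [0, 0, 0, 4, 0], [0, 0, 2, 3, 0], [0, -0.4, 4, 0, 0], [0, 0, 5, 0, 0], [0, 0, 5, 0, 0], [0, 0, 5, 0, 0]],
  ],
)

```text
time_s: 9.85
tcp_pos: [0.4401, 0.2007, 0.1681]
eef_rot: [-180.0, -0.0, 0.0]
contact_force: [0.6, -0.4, -2.3]
gripper_width: 0.0656
gripper_force: 20.0
```

>>> jog_arm(
  deltas=[
    [[0, 0, 3.5, 0, 0], [0, 0, 1.6, -2, 0], [0, 0, 0, -4, 0], [0, 0, 0, -2.2, 0], [0, 0, 0, -1, 0], [0, 0, 0, -0.4, 0], [0, 0, 0, 0, 0]],
  ],
)

```text
time_s: 10.72
tcp_pos: [0.441, 0.2505, 0.0726]
eef_rot: [-179.9, -0.1, 0.0]
contact_force: [0.4, -0.2, -2.3]
gripper_width: 0.0656
gripper_force: 20.0
```

>>> jog_arm(
  deltas=[
    [[1, 0, 0, 0, 0], [1, 0, 0, 0, 0], [1, 0, 0, 0, 0], [1, 0, 0, 2, 0], [1, 0, 0, 4, 0], [1, 0, 0, 5, 0], [1, 0, 0, 4, 0], [1, 0, 0, 0, 0]],
  ],
)

```text
time_s: 11.72
tcp_pos: [0.442, 0.2514, 0.2252]
eef_rot: [-179.7, -0.3, 0.0]
contact_force: [0.3, -0.3, -1.0]
gripper_width: 0.0875
gripper_force: 0.0
```

>>> jog_arm(
  deltas=[
    [[1, 1, -3, 0, -0.1], [1, 2, -5, 0, -0.14], [1, 2, -5, 0, -0.14], [1, 2, -5, 0, -0.14], [1, 2, -5, 0, -0.14], [1, 2, -5, 0, -0.125], [1, 1.8, -3.85, 0, 0], [1, 0, 0, 0, 0]],
  ],
)

```text
time_s: 12.72
tcp_pos: [0.5688, -0.0709, 0.2199]
eef_rot: [179.9, 0.1, -45.2]
contact_force: [0.2, -1.3, -0.5]
gripper_width: 0.0878
gripper_force: 0.0
```

>>> jog_arm(
  deltas=[
    [[1, 0, 0, -4, 0], [1, 0, 0, -5, 0], [1, 0, 0, -3.2, 0], [1, 0, 0, -2, 0], [1, 0, 0, -1, 0], [1, 0, 0, 0, 0]],
  ],
)

```text
time_s: 13.48
tcp_pos: [0.5682, -0.0681, 0.069]
eef_rot: [179.9, 0.0, -44.9]
contact_force: [0.2, -0.0, -0.6]
gripper_width: 0.0876
gripper_force: 0.0
```

>>> jog_arm(
  deltas=[
    [[0, 0, 0, 0, 0], [0, 0, 0, 0, 0], [0, 0, 0, 0, 0], [0, 0, 0, 0, 0], [0, 0, 0, 0, 0]],
  ],
)

```text
time_s: 14.1
tcp_pos: [0.5689, -0.0685, 0.0702]
eef_rot: [-180.0, -0.0, -45.0]
contact_force: [-0.9, -1.0, 7.0]
gripper_width: 0.0648
gripper_force: 19.9
```

>>> jog_arm(
  deltas=[
    [[0, 0, 0, 1, 0], [0, 0, 0, 3, 0], [0, 0, 0, 5, 0], [0, -0.5, 2, 5, 0], [0, -1.3, 5, 0, 0.1], [0, -1.4, 5, 0, 0.1], [0, -1.4, 5, 0, 0.1], [0, -1.4, 5, 0, 0.1]],
  ],
)

```text
time_s: 15.1
tcp_pos: [0.5077, 0.1531, 0.2099]
eef_rot: [-180.0, 0.0, -21.9]
contact_force: [0.4, 0.4, -3.0]
gripper_width: 0.0648
gripper_force: 20.0
```

>>> jog_arm(
  deltas=[
    [[0, -1.4, 5, 0, 0.1], [0, -1.4, 5, 0, 0.1], [0, -1.4, 5, 0, 0.05], [0, -1.1, 4.35, 0, 0], [0, 0, 2, 0, 0], [0, 0, 0, -3, 0], [0, 0, 0, -4.5, 0], [0, 0, 0, -3.5, 0]],
  ],
)

```text
time_s: 16.1
tcp_pos: [0.4554, 0.3642, 0.098]
eef_rot: [179.9, 0.0, -7.8]
contact_force: [0.1, 0.2, -2.2]
gripper_width: 0.0652
gripper_force: 20.0
```

>>> jog_arm(
  deltas=[
    [[0, 0, 0, -1.6, 0], [0, 0, 0, -0.7, 0], [0, 0, 0, -0.3, 0], [0, 0, 0, 0, 0]],
  ],
)

```text
time_s: 16.6
tcp_pos: [0.4561, 0.3657, 0.0747]
eef_rot: [-179.9, -0.1, -7.7]
contact_force: [-0.1, 0.2, -2.4]
gripper_width: 0.0649
gripper_force: 20.0
```

>>> jog_arm(
  deltas=[
    [[1, 0, 0, 0, 0], [1, 0, 0, 0, 0], [1, 0, 0, 0, 0], [1, 0, 0, 2, 0], [1, 0, 0, 4, 0], [1, 0, 0, 5, 0], [1, 0, 0, 4, 0], [1, 0, 0, 0, 0]],
  ],
)

```text
time_s: 17.6
tcp_pos: [0.4569, 0.3666, 0.2276]
eef_rot: [-179.7, -0.2, -7.7]
contact_force: [-0.6, -0.5, -0.1]
gripper_width: 0.0877
gripper_force: 0.0
```

```bash
python3 - <<'E'
from h import *
t=r.capture("top");s=r.capture("side");cv2.imwrite("pics/top1.png",t);cv2.imwrite("pics/side1.png",s)
cur=[(circ(.526,-.003,.044,.030),(255,255,0)),(circ(.526,-.003,.008,.030),(255,255,0)),(circ(.5194,-.3057,.005,.05),(0,255,255))]
crop("top",t,(120,190,280,105),2.8,cur,"pics/_a.png");crop("side",s,(230,110,200,170),2.3,cur,"pics/_b.png")
a,b=cv2.imread("pics/_a.png"),cv2.imread("pics/_b.png");b=b[:306]
w=max(a.shape[1],b.shape[1]);im=np.vstack([cv2.copyMakeBorder(q,0,0,0,w-q.shape[1],0) for q in(a,b)]);cv2.imwrite("pics/o2.png",im);print(im.shape,r.get_state()["time_s"])
E
```

```text
(600, 784, 3) 17.7
```

View pics/o2.png

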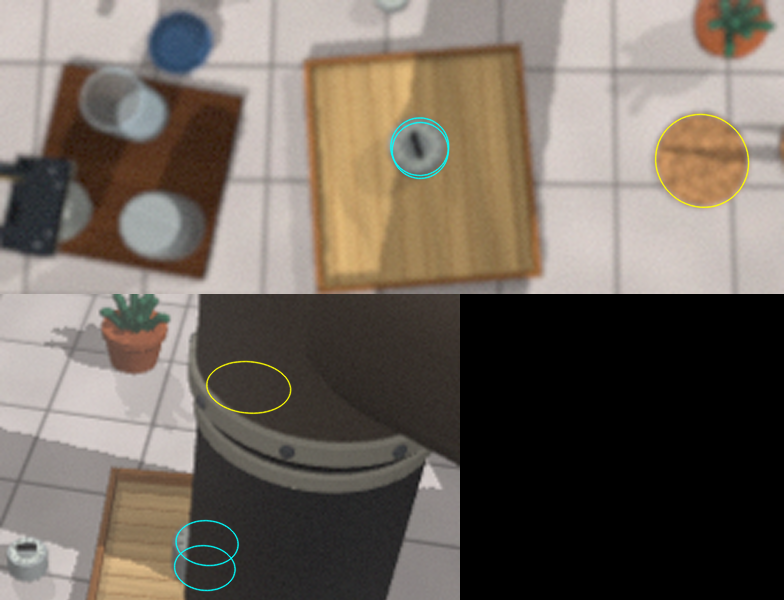

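The top view shows glass, jar and cup standing on the board, with only the timer left on the tray. The timer and coaster overlays fit. Now the timer.

>>> jog_arm(
  deltas=[
    [[1, 0.5, -3, 0, 0.035], [1, 1, -5, 0, 0.1], [1, 1, -5, 0, 0], [1, 1, -5, 0, 0], [1, 1, -5, 0, 0], [1, 1, -5, 0, 0], [1, 1, -5, 0, 0], [1, 0.5, -3.8, 0, 0]],
  ],
)

```text
time_s: 18.7
tcp_pos: [0.5251, -0.005, 0.2222]
eef_rot: [180.0, 0.1, -0.0]
contact_force: [-0.6, 0.1, -0.3]
gripper_width: 0.0875
gripper_force: 0.0
```

>>> jog_arm(
  deltas=[
    [[1, 0, 0, -2, 0], [1, 0, 0, -5, 0], [1, 0, 0, -5, 0], [1, 0, 0, -3.7, 0], [1, 0, 0, -2, 0], [1, 0, 0, -1, 0], [1, 0, 0, -0.5, 0], [1, 0, 0, 0, 0]],
  ],
)

```text
time_s: 19.7
tcp_pos: [0.5257, -0.0028, 0.0317]
eef_rot: [-180.0, -0.0, 0.0]
contact_force: [1.5, 0.0, 0.9]
gripper_width: 0.0877
gripper_force: 0.0
```

>>> jog_arm(
  deltas=[
    [[-0.2, 0, 0, 0, 0], [-0.2, 0, 0, 0, 0], [-0.2, 0, 0, 0, 0], [-0.2, 0, 0, 0, 0], [-0.2, 0, 0, 0, 0], [-0.2, 0, 0, 0, 0]],
  ],
)

```text
time_s: 20.45
tcp_pos: [0.5258, -0.0028, 0.0319]
eef_rot: [-180.0, -0.0, 0.0]
contact_force: [-0.9, 0.5, 6.4]
gripper_width: 0.0598
gripper_force: 20.0
```

>>> jog_arm(
  deltas=[
    [[-0.2, 0, 0, 1, 0], [-0.2, 0, 0, 3, 0], [-0.2, 0, 0, 4, 0], [-0.2, 0, -2, 2, 0], [-0.2, -0.65, -4, 0, 0], [-0.2, 0, -5, 0, 0], [-0.2, 0, -5, 0, 0], [-0.2, 0, -5, 0, 0]],
  ],
)

```text
time_s: 21.45
tcp_pos: [0.5188, -0.2143, 0.1319]
eef_rot: [-180.0, -0.0, 0.0]
contact_force: [0.4, 0.7, -2.8]
gripper_width: 0.0597
gripper_force: 20.0
```

>>> jog_arm(
  deltas=[
    [[-0.2, 0, -5, 0, 0], [-0.2, 0, -3, 0, 0], [-0.2, 0, -1.25, -1, 0], [-0.2, 0, 0, -4, 0], [-0.2, 0, 0, -3, 0], [-0.2, 0, 0, -1.5, 0], [-0.2, 0, 0, -0.7, 0], [-0.2, 0, 0, 0, 0]],
  ],
)

```text
time_s: 22.45
tcp_pos: [0.5197, -0.3053, 0.0301]
eef_rot: [180.0, -0.0, 0.0]
contact_force: [0.0, -1.0, -1.6]
gripper_width: 0.0596
gripper_force: 20.0
```

```bash
python3 - <<'E'
from h import *
t=r.capture("top");cv2.imwrite("pics/top2.png",t)
n="side";s=r.capture("side");cv2.imwrite("pics/side2.png",s);z=.0075
cur=[(circ(.5194,-.3055,.005,.05),(0,255,255)),(circ(.5194,-.3055,.007,.03),(255,255,0)),(circ(.5194,-.3055,.043,.03),(255,255,0))]
crop("side",s,(270,90,130,97),6,cur,"pics/o3.png");print(r.get_state()["tcp_pos"],r.get_state()["contact_force"])
E
```

```text
[ 0.5199 -0.3054  0.0305] [ 0.3917 -0.1746 -1.2009]
```

View pics/o3.png

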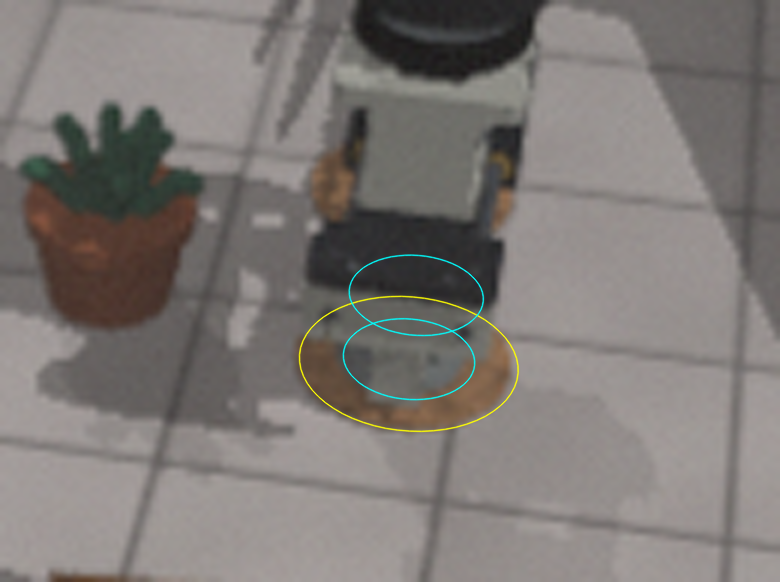

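The side view shows the timer centred on the coaster, the fingers clear of the plant, and 1 mm to go.

>>> jog_arm(
  deltas=[
    [[-0.2, 0, 0, -0.1, 0], [-0.2, 0, 0, 0, 0], [1, 0, 0, 0, 0], [1, 0, 0, 0, 0], [1, 0, 0, 0, 0], [1, 0, 0, 2, 0], [1, 0, 0, 4, 0], [1, 0, 0, 5, 0]],
  ],
)

```text
time_s: 23.55
tcp_pos: [0.5184, -0.3052, 0.1388]
eef_rot: [-180.0, 0.1, 0.0]
contact_force: [1.1, -0.6, 0.1]
gripper_width: 0.0877
gripper_force: 0.0
```

>>> jog_arm(
  deltas=[
    [[1, 0, 0, 5, 0], [1, 0, 2, 4, 0], [1, -0.5, 5, 0, -0.135], [1, -0.5, 6, 0, 0], [1, -0.5, 6, 0, 0], [1, -0.5, 6, 0, 0], [1, -0.5, 6, 0, 0], [1, -0.5, 6, 0, 0]],
  ],
)

```text
time_s: 24.55
tcp_pos: [0.4887, 0.0665, 0.229]
eef_rot: [-180.0, -0.0, -7.7]
contact_force: [1.9, -0.4, 0.7]
gripper_width: 0.0877
gripper_force: 0.0
```

```bash
python3 - <<'E'
from h import *
s=r.capture("top");cv2.imwrite("pics/top3.png",s)
cur=[(circ(.5194,-.3055,.005,.05),(0,255,255)),(circ(.5194,-.3055,.041,.03),(255,255,0))]
crop("top",s,(340,180,90,90),6,cur,"pics/o4.png");print(r.get_state()["tcp_pos"])
E
```

```text
[0.4888 0.0717 0.2291]
```

View pics/o4.png

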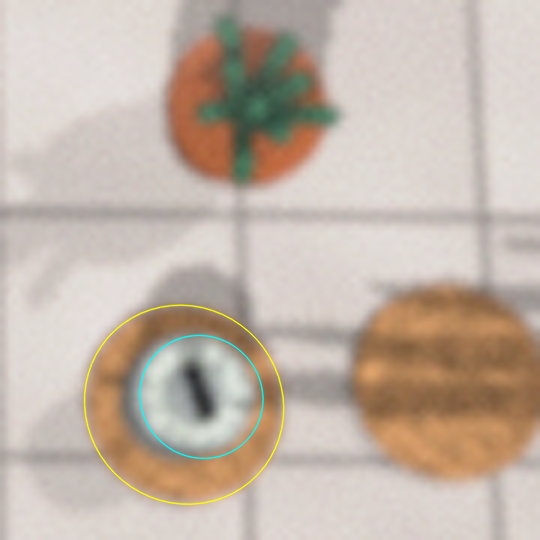

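The timer stands in the middle of the correct coaster, at crop (190,395) against the ring centre (184,404). That's about 1 mm after allowing for parallax. Next, the cup goes back.

>>> jog_arm(
  deltas=[
    [[1, -0.5, 5, 0, 0], [1, -0.5, 6, 0, 0], [1, -0.5, 6, 0, 0], [1, -0.5, 6, 0, 0], [1, -0.5, 4, 0, 0], [1, -0.85, 3.05, 0, 0], [1, 0, 0, 0, 0], [1, 0, 0, 0, 0]],
  ],
)

```text
time_s: 25.6
tcp_pos: [0.4555, 0.3647, 0.2284]
eef_rot: [180.0, 0.0, -7.7]
contact_force: [-0.6, 0.6, 0.4]
gripper_width: 0.0877
gripper_force: 0.0
```

>>> jog_arm(
  deltas=[
    [[1, 0, 0, -3, 0], [1, 0, 0, -5, 0], [1, 0, 0, -4, 0], [1, 0, 0, -2, 0], [1, 0, 0, -1, 0], [1, 0, 0, -0.5, 0], [1, 0, 0, 0, 0], [1, 0, 0, 0, 0]],
  ],
)

```text
time_s: 26.6
tcp_pos: [0.456, 0.3655, 0.0745]
eef_rot: [-179.9, -0.0, -7.7]
contact_force: [-0.1, 0.9, 0.2]
gripper_width: 0.0876
gripper_force: 0.0
```

>>> jog_arm(
  deltas=[
    [[0, 0, 0, 0, 0], [0, 0, 0, 0, 0], [0, 0, 0, 0, 0], [0, 0, 0, 0, 0], [0, 0, 0, 0, 0], [0, 0, 0, 0, 0]],
  ],
)

```text
time_s: 27.35
tcp_pos: [0.4557, 0.3652, 0.0737]
eef_rot: [-180.0, -0.0, -7.7]
contact_force: [-1.2, -1.0, 3.2]
gripper_width: 0.065
gripper_force: 20.0
```

>>> jog_arm(
  deltas=[
    [[0, 0, 0, 1, 0], [0, 0, 0, 3, 0], [0, 0, 0, 5, 0], [0, 0.5, -2, 5, 0], [0, 1.3, -5, 0, -0.1], [0, 1.4, -5, 0, -0.1], [0, 1.4, -5, 0, -0.1], [0, 1.4, -5, 0, -0.1]],
  ],
)

```text
time_s: 28.35
tcp_pos: [0.5156, 0.1435, 0.214]
eef_rot: [-180.0, 0.0, -30.8]
contact_force: [1.4, -0.3, -2.1]
gripper_width: 0.065
gripper_force: 20.0
```

>>> jog_arm(
  deltas=[
    [[0, 1.4, -5, 0, -0.1], [0, 1.4, -5, 0, -0.1], [0, 1.4, -5, 0, -0.05], [0, 1.1, -4.35, 0, 0], [0, 0, -2, 0, 0], [0, 0, 0, -3, 0], [0, 0, 0, -5, 0], [0, 0, 0, -3, 0]],
  ],
)

```text
time_s: 29.35
tcp_pos: [0.5671, -0.0682, 0.1016]
eef_rot: [179.9, 0.1, -45.0]
contact_force: [-0.6, 0.8, -1.7]
gripper_width: 0.0645
gripper_force: 20.0
```

>>> jog_arm(
  deltas=[
    [[0, 0, 0, -2, 0], [0, 0, 0, -1, 0], [0, 0, 0, -0.35, 0], [0, 0, 0, 0, 0], [0, 0, 0, 0, 0]],
  ],
)

```text
time_s: 29.98
tcp_pos: [0.5692, -0.0683, 0.071]
eef_rot: [-179.9, -0.1, -45.0]
contact_force: [-0.1, -0.0, -1.0]
gripper_width: 0.065
gripper_force: 20.0
```

>>> jog_arm(
  deltas=[
    [[0, 0, 0, -0.05, 0], [1, 0, 0, 0, 0], [1, 0, 0, 0, 0], [1, 0, 0, 0, 0], [1, 0, 0, 2, 0], [1, 0, 0, 4, 0], [1, 0, 0, 5, 0], [1, 0, 0, 4, 0]],
  ],
)

```text
time_s: 30.98
tcp_pos: [0.5689, -0.0684, 0.2218]
eef_rot: [-179.9, -0.1, -45.0]
contact_force: [0.9, 0.3, -0.0]
gripper_width: 0.0877
gripper_force: 0.0
```

>>> jog_arm(
  deltas=[
    [[1, -1, 3, 0, 0.1], [1, -2, 5, 0, 0.14], [1, -2, 5, 0, 0.14], [1, -2, 5, 0, 0.14], [1, -2, 5, 0, 0.14], [1, -2, 5, 0, 0.125], [1, -1.8, 3.85, 0, 0], [1, 0, 0, 0, 0]],
  ],
)

```text
time_s: 31.98
tcp_pos: [0.4397, 0.2524, 0.2197]
eef_rot: [-180.0, -0.0, 0.2]
contact_force: [0.2, 0.1, -0.2]
gripper_width: 0.0877
gripper_force: 0.0
```

>>> jog_arm(
  deltas=[
    [[1, 0, 0, -4, 0], [1, 0, 0, -5, 0], [1, 0, 0, -3, 0], [1, 0, 0, -2, 0], [1, 0, 0, -0.8, 0], [1, 0, 0, 0, 0], [1, 0, 0, 0, 0]],
  ],
)

```text
time_s: 32.85
tcp_pos: [0.4412, 0.2505, 0.0725]
eef_rot: [-179.9, -0.1, 0.0]
contact_force: [-0.7, -0.4, 0.6]
gripper_width: 0.0878
gripper_force: 0.0
```

>>> jog_arm(
  deltas=[
    [[0, 0, 0, 0, 0], [0, 0, 0, 0, 0], [0, 0, 0, 0, 0], [0, 0, 0, 0, 0], [0, 0, 0, 0, 0], [0, 0, 0, 0, 0]],
  ],
)

```text
time_s: 33.6
tcp_pos: [0.4408, 0.2504, 0.0719]
eef_rot: [-180.0, -0.0, 0.0]
contact_force: [-2.1, 0.9, 5.9]
gripper_width: 0.0657
gripper_force: 20.0
```

>>> jog_arm(
  deltas=[
    [[0, 0, 0, 1, 0], [0, 0, 0, 2, 0], [0, 0, 0, 4, 0], [0, 0, -2, 3, 0], [0, 0.4, -4, 0, 0], [0, 0, -5, 0, 0], [0, 0, -5, 0, 0], [0, 0, -5, 0, 0]],
  ],
)

```text
time_s: 34.6
tcp_pos: [0.4439, 0.0385, 0.1718]
eef_rot: [180.0, 0.0, 0.0]
contact_force: [1.0, -0.1, -1.6]
gripper_width: 0.0657
gripper_force: 20.0
```

>>> jog_arm(
  deltas=[
    [[0, 0, -3.5, 0, 0], [0, 0, -1.6, -2, 0], [0, 0, 0, -4, 0], [0, 0, 0, -2.5, 0], [0, 0, 0, -1.3, 0], [0, 0, 0, -0.55, 0], [0, 0, 0, 0, 0], [0, 0, 0, -0.05, 0]],
  ],
)

```text
time_s: 35.6
tcp_pos: [0.4452, -0.0106, 0.0682]
eef_rot: [-180.0, -0.1, 0.0]
contact_force: [-0.3, 0.1, -2.6]
gripper_width: 0.0658
gripper_force: 20.0
```

>>> jog_arm(
  deltas=[
    [[0, 0, 0, 0, 0], [1, 0, 0, 0, 0], [1, 0, 0, 0, 0], [1, 0, 0, 0, 0], [1, 0, 0, 2, 0], [1, 0, 0, 4, 0], [1, 0, 0, 5, 0], [1, 0, 0, 4, 0]],
  ],
)

```text
time_s: 36.6
tcp_pos: [0.4448, -0.0109, 0.2197]
eef_rot: [-180.0, -0.1, 0.0]
contact_force: [0.6, 0.9, -0.6]
gripper_width: 0.0881
gripper_force: 0.0
```

>>> jog_arm(
  deltas=[
    [[1, 1, 3, 0, 0], [1, 2, 5, 0, 0], [1, 2, 5, 0, 0], [1, 2, 5, 0, 0], [1, 2, 5, 0, 0], [1, 1.5, 4.25, 0, 0], [1, 1, 3, 0, 0], [1, 0, 0, 0, 0]],
  ],
)

```text
time_s: 37.6
tcp_pos: [0.5599, 0.2935, 0.2165]
eef_rot: [180.0, 0.0, 0.1]
contact_force: [-0.4, -0.5, -0.4]
gripper_width: 0.0877
gripper_force: 0.0
```

>>> jog_arm(
  deltas=[
    [[1, 0, 0, -3, 0], [1, 0, 0, -4.5, 0], [1, 0, 0, -3, 0], [1, 0, 0, -1.7, 0], [1, 0, 0, -0.8, 0], [1, 0, 0, 0, 0], [1, 0, 0, 0, 0]],
  ],
)

```text
time_s: 38.48
tcp_pos: [0.5602, 0.2921, 0.0888]
eef_rot: [-179.9, -0.1, 0.0]
contact_force: [-0.2, 0.5, 0.1]
gripper_width: 0.0874
gripper_force: 0.0
```

>>> jog_arm(
  deltas=[
    [[0, 0, 0, 0, 0], [0, 0, 0, 0, 0], [0, 0, 0, 0, 0], [0, 0, 0, 0, 0], [0, 0, 0, 0, 0], [0, 0, 0, 0, 0]],
  ],
)

```text
time_s: 39.22
tcp_pos: [0.5597, 0.2915, 0.0877]
eef_rot: [180.0, -0.0, 0.0]
contact_force: [-0.3, -1.7, 2.9]
gripper_width: 0.0596
gripper_force: 20.0
```

>>> jog_arm(
  deltas=[
    [[0, 0, 0, 1, 0], [0, 0, 0, 2, 0], [0, 0, 0, 4, 0], [0, 0, -2, 3, 0], [0, -0.1, -4, 0, 0], [0, 0, -5, 0, 0], [0, 0, -5, 0, 0], [0, 0, -4, 0, 0]],
  ],
)

```text
time_s: 40.22
tcp_pos: [0.5582, 0.09, 0.188]
eef_rot: [-180.0, -0.0, -0.0]
contact_force: [1.3, 0.5, -0.8]
gripper_width: 0.0595
gripper_force: 20.3
```

>>> jog_arm(
  deltas=[
    [[0, 0, -2.1, 0, 0], [0, 0, 0, -3, 0], [0, 0, 0, -4, 0], [0, 0, 0, -2, 0], [0, 0, 0, -1, 0], [0, 0, 0, -0.3, 0], [0, 0, 0, 0, 0]],
  ],
)

```text
time_s: 41.1
tcp_pos: [0.5591, 0.071, 0.0852]
eef_rot: [-180.0, -0.1, 0.0]
contact_force: [0.6, -0.5, -2.3]
gripper_width: 0.0595
gripper_force: 20.3
```

>>> jog_arm(
  deltas=[
    [[0, 0, 0, -0.1, 0], [0, 0, 0, 0, 0], [1, 0, 0, 0, 0], [1, 0, 0, 0, 0], [1, 0, 0, 0, 0], [1, 0, 0, 2, 0], [1, 0, 0, 4, 0], [1, 0, 0, 5, 0]],
  ],
)

```text
time_s: 42.1
tcp_pos: [0.558, 0.0703, 0.1939]
eef_rot: [179.9, 0.1, 0.0]
contact_force: [0.9, 0.2, 0.8]
gripper_width: 0.0878
gripper_force: 0.0
```

>>> jog_arm(
  deltas=[
    [[1, 0, 0, 4, 0], [1, -2, 4, 0, 0], [1, -3, 5, 0, 0], [1, -3, 5, 0, 0], [1, -3, 5, 0, 0], [1, -3, 5, 0, 0], [1, -3, 5, 0, 0], [1, -3, 5, 0, 0]],
  ],
)

```text
time_s: 43.1
tcp_pos: [0.3574, 0.4122, 0.2339]
eef_rot: [-180.0, -0.0, 0.0]
contact_force: [0.8, -0.2, 0.4]
gripper_width: 0.0877
gripper_force: 0.0
```

>>> jog_arm(
  deltas=[
    [[1, -3, 5, 0, 0], [1, -3, 5, 0, 0], [1, -3, 5, 0, 0], [1, 0, 3, 0, 0], [1, 0, 0, 0, 0], [1, 0, 0, 0, 0]],
  ],
)

```text
time_s: 43.85
tcp_pos: [0.2686, 0.5901, 0.2332]
eef_rot: [179.9, 0.0, 0.0]
contact_force: [0.7, -0.8, 0.6]
gripper_width: 0.0875
gripper_force: 0.0
```

```bash
python3 - <<'E'
from ov import *
t=r.capture("top");s=r.capture("side");cv2.imwrite("pics/top9.png",t);cv2.imwrite("pics/side9.png",s)
draw(t,s,(.559,.0705),(.445,-.011),(.569,-.0685),(.526,-.003),"pics/o5.png")
t0=cv2.imread("pics/top0.png");s0=cv2.imread("pics/side0.png")
# shift of each thing between start and now, by template matching on 8x enlarged patches
def sh(n,a,b,box):
    u,v,w,h=box;k=8;f=lambda im,p:cv2.resize(cv2.cvtColor(im[v-p:v+h+p,u-p:u+w+p],6).astype(np.float32),None,fx=k,fy=k,interpolation=2)
    R=cv2.matchTemplate(f(b,4),f(a,0),cv2.TM_CCOEFF_NORMED);_,m,_,l=cv2.minMaxLoc(R);print(n,np.array(l)/k-4,round(m,3))
for n,b in (("glass",(230,212,27,34)),("cup",(279,212,27,30)),("jar",(259,256,26,28)),("dish",(170,192,28,24)),("tray-ref",(228,262,24,32))): sh(n,t0,t,b)
for n,b in (("glass",(282,200,30,62)),("cup",(289,166,33,28)),("jar",(338,187,38,57)),("plant",(270,105,36,40)),("tray-ref",(262,240,25,26))): sh("s "+n,s0,s,b)
crop("side",s,(0,0,560,420),1.4,[],"pics/o6.png");print(r.get_state()["tcp_pos"],r.get_state()["time_s"])
E
```

```text
glass [-0.125  0.   ] 0.993
cup [ 0.  -0.5] 0.864
jar [0.625 0.25 ] 0.545
dish [ 0.    -0.125] 0.991
tray-ref [0. 0.] 0.995
s glass [0.    0.125] 0.952
s cup [-0.375 -0.25 ] 0.85
s jar [0.125 0.125] 0.929
s plant [0. 0.] 0.998
s tray-ref [0.    0.125] 0.983
[0.2689 0.5898 0.2338] 43.95
```

View pics/o5.png

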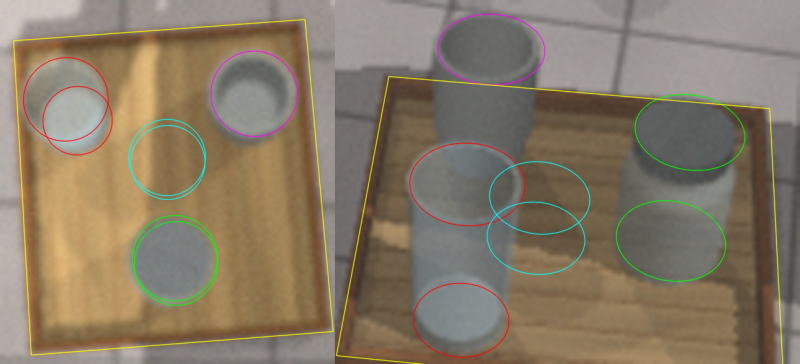

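View pics/o6.png

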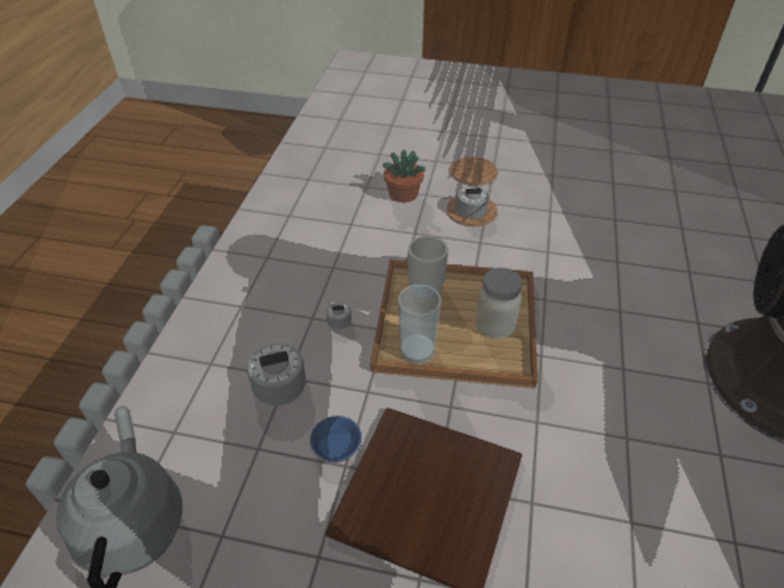

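The final views show the glass, jar and cup back upright on their original outlines, the timer on its coaster, and the dish and plant unmoved. The shadows differ from the start, so I'll park at the start pose for a like-for-like shift check.

>>> jog_arm(
  deltas=[
    [[1, -0.9, 1.8, 0.6, -0.13], [1, -1, 1.9, 0.6, -0.13], [1, 0, 0, 0, -0.119], [1, 0, 0, 0, 0], [1, 0, 0, 0, 0], [1, 0, 0, 0, 0]],
  ],
)

```text
time_s: 44.7
tcp_pos: [0.2499, 0.6273, 0.2458]
eef_rot: [-180.0, 0.0, -21.6]
contact_force: [-0.3, 0.4, 0.9]
gripper_width: 0.0876
gripper_force: 0.0
```

```bash
python3 - <<'E'
from h import *
t=r.capture("top");s=r.capture("side")
t0=cv2.imread("pics/top0.png");s0=cv2.imread("pics/side0.png")
def sh(n,a,b,box):
    u,v,w,h=box;k=8;f=lambda im,p:cv2.resize(cv2.cvtColor(im[v-p:v+h+p,u-p:u+w+p],6).astype(np.float32),None,fx=k,fy=k,interpolation=2)
    R=cv2.matchTemplate(f(b,4),f(a,0),cv2.TM_CCOEFF_NORMED);_,m,_,l=cv2.minMaxLoc(R);print(n,np.array(l)/k-4,round(m,3))
for n,b in (("glass",(230,212,27,34)),("cup",(279,212,27,30)),("jar",(257,254,30,32)),("dish",(170,192,28,24))): sh(n,t0,t,b)
for n,b in (("glass",(282,200,30,62)),("cup",(289,166,33,28)),("jar",(338,187,38,57)),("plant",(270,105,36,40))): sh("s "+n,s0,s,b)
print(r.get_state()["tcp_pos"])
E
```

```text
glass [-0.125  0.   ] 0.992
cup [-0.125 -0.375] 0.988
jar [-0.125  0.   ] 0.955
dish [0. 0.] 0.997
s glass [-0.125  0.125] 0.986
s cup [-0.375  0.   ] 0.99
s jar [0.    0.375] 0.969
s plant [0. 0.] 0.998
[0.2498 0.6274 0.2457]
```

Every shift is 0.4 px or less (about 1 mm), so I'm handing in.

```bash
python3 -c "
from plant import r
print(r.close_job())"
```

```text
the job is handed in; nothing more can be done
None
```

The job is handed in after about 45 s of the 147 s allowed: the timer is centred on the leftmost coaster to about 1 mm, and the glass, jar and cup stand upright within about 1 mm of where they started, with the dish and plant unmoved.

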